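# Flip open the coffee-capsule box

## Robot

A 7-joint arm with a two-finger parallel gripper is mounted at the origin on a cart in front of the work surface, level with it; the furniture and walls round the work are solid. World frame = base frame: x ahead of the robot, y to its left, z up, the work surface at z = 0. Lengths are in m, angles in rad, forces in N, time in s.
With the tool pointing down it reaches from about 0.35 to 0.9 m from the base axis. Payload 8.1 kg.
Tool frame: the origin (TCP) lies between the finger pads; the fingertips stand 17 mm ahead of it and the grasp point (between the pads) lies 2 mm behind it; z points along the fingers, y is the line along which they close (so a half turn about z gives the same grasp; the last joint's range is limited). The gripper opens to 92 mm and grips with 3 to 60 N. Pads are 19 mm wide; open, the fingers measure 130 mm over their backs; the gripper's body (75 mm by 190 mm) begins 47 mm behind the grasp point.
Start: joints at [1.202, 0.434, 0.025, 1.573, -0.012, 1.134, -0.075], TCP at [0.164, -0.603, 0.244] pointing down, gripper open.
Joint ranges: [-2.62, 2.62], [-0.44, 2.09], [-1.27, 1.32], [0.08, 2.57], [-1.32, 4.46], [0.12, 2], [-2.74, 2.74]. Speed limits (rad/s): [2.22, 2.22, 3.01, 3.01, 3.14, 3.14, 3.14].

## Interface

Orientations are given as a rotation vector (axis times angle).
In Python, from cell import observe, get_image, calibration, sign_off, look_for, regions_of, landmark_of gives the robot as it stands.
- The arm moves only by the tool jog_arm, never from a script. Its argument "plan" is a list of rows, each an object with "offset": the shift along the tool's x, y, z normalised to -1 to 1, where 1 is 0.15 m, a list of three; "twist": the turn, a rotation vector about the tool's x, y, z normalised to -1 to 1, where 1 is 2 pi rad, a list of three; "fingers": the gripper command: -1 is shut, 1 is fully open, values between are in proportion. In form: [{"offset": [x, y, z], "twist": [ax, ay, az], "fingers": fingers}, ...]. A call has 1 to 20 rows; each row is the pose to reach, as a shift and turn from the pose commanded when the call began, along the tool's axes at that moment, turning the shorter way round; what a row does not reach only later rows make up. A row lasts 1/8 s, in which the tool goes at most 62.5 mm and 10.7 degrees, less where a joint would pass 70% of its speed; a pose out of reach is approached as far as the arm can. A call with a number of a shift or a turn outside -1 to 1 is refused whole. A call with a gripper value outside its range is refused whole. The fingers move at their own pace and stop on an object; "newtons" is the grip in N (left out, the last holds). Time passes only in rows, so rows that repeat a pose let the fingers close. It gives the time, the measured TCP pose, the force, the opening and the grip force at its end, in the units of the state.
- observe(): the state, without advancing time (a new reading comes with each control period).
- get_image(name): name is "side" or "top"; returns the picture (420x560x3 uint8, red, green, blue); there is no depth.
- calibration(name): a dict with "fov_y" (degrees; the focal length in pixels is half the picture's height over the tangent of half this angle, whatever the lens; pixels are square), "cx", "cy" (the principal point, pixels), "position" and "attitude" of the camera in the world. Camera axes: x right, y down, z forward; pixel columns grow to the right and rows downward; lengths in m; the calibration is good to about 2 mm. A picture is of the moment at which its call begins. calibration takes no time and is no camera call.
- sign_off(): hands the job in; it is judged then, once.
Trained networks look in the newest picture that a camera, given by its name, has taken for a name from the list of things; names that differ only in an ending like _2 or _b are one class to them, and where a whole thing is asked for, a point or a joint stands for the part that bears it (a point fixed in the world has none). Each returns a list of dicts, best first, with "conf" (0 to 1); they miss things now and then, are a little off and sometimes report something else, mostly with a low value. They report only what shows in the picture. A call takes as long as a camera call. They do not tell look-alikes from the thing itself.
- look_for(thing, camera): "box" ([left, top, width, height] as shares, 0 to 1, of the picture: columns of its width, rows of its height, round what is visible of it).
- regions_of(thing, camera): "region" (420x560 bool, what is visible of it) and "box" ([left, top, width, height] as shares, 0 to 1, of the picture: columns of its width, rows of its height, round what is visible of it).
- landmark_of(thing, camera): "at" ([row, column] as shares, 0 to 1, of the picture: columns of its width, rows of its height: a listed point, or the origin of a listed thing).
The state is a dict: "clock": time; "joints": joint angles; "dq": joint speeds; "joint_efforts": joint torques, N m; "position": TCP position; "ee_rot": TCP orientation; "force": force on the tool from outside, world axes, zero at the start; "ft_torque": the same for the moment, N m; "width": opening from 0.0 (shut) to 1.0 (fully open); "gripper_force": force on a finger pad.
Only numpy, scipy, OpenCV 4.12 (cv2) and the standard library are available. Lean on these libraries where they do the work, as an engineer would, in place of code of your own. Each camera call takes 0.05 s, during which the arm holds its last target. There are 200 camera calls.

## Task

Open the wide wooden box so that its coffee capsules can be reached. First push the food tin that stands in front of it along the worktop, upright and without picking it up, to the left or right until it no longer stands in front of any part of the box; then, with the fingertips under the front tab and without gripping it, swing the lid gently up and over until it leans back open by itself, and let go. Leave the smaller wooden box shut and everything else where it stands.

Things in the scene. Friction and masses are not known exactly. Their poses are not given: they have to be found in the camera images.
- capsule_box: the wide wooden box, the wider of the two wooden boxes, fixed to the worktop: 100 mm deep (its x), 160 mm wide (its y), 90 mm high, with a 12 mm thick lid on top (top of lid at 102 mm). Origin at the centre of its underside; its x axis points from its front (tab side, towards the robot) to its hinged back, y to its left, z up. It never moves in a run
- capsule_box_lid (a joint): angle of the wide box's lid in rad: 0 shut, grows as it opens, stop at 1.95 (leaning back). The hinge is free, with a little damping: below about 1.4 the lid falls shut, above about 1.6 it falls back open onto the stop. The lid weighs about 0.25 kg, so 1 to 2 N under the tab lifts it
- capsule_box_tab (a point): middle of the front edge of the wide box's pull tab, on its underside; moves with the lid. The tab is 70 mm wide, 9 mm thick, and stands out 30 mm level from the box's front face; its underside is 90 mm above the worktop when shut, free space below it
- capsule_box_hinge (a point): middle of the hinge axis of the wide box, at the top of its back edge: 50 mm behind the box's centre, 92 mm up; the axis runs along the box's y. Tab edge to hinge axis 130 mm
- tin_mid (a point): centre (half-way up) of the round metal food tin, 58 mm diameter, 72 mm high, about 0.18 kg, that stands loose in front of the wide box, about 155 mm from the box's centre; z axis up along the tin
- small_box: the smaller wooden box of the same make, fixed: 90 mm deep, 100 mm wide, 74 mm high, lid with the same tab (stands out 30 mm) and hinge at the back; origin at the centre of its underside, axes as the wide box's. To be left shut
- small_box_lid (a joint): angle of the smaller box's lid in rad, 0 shut; to be left alone
- sugar_jar: glass sugar jar with glass lid, 62 mm diameter, 77 mm high, loose; origin at the centre of its underside; to be left alone
- cup: small blue coffee cup with handle, 60x90x52 mm, loose; origin on its underside; to be left alone
- spice_jar: spice jar with a green cap, 46 mm diameter, 106 mm high, loose; origin at the centre of its underside; to be left alone
- pepper: glass shaker with grey cap, 44 mm diameter, 90 mm high, loose, behind the boxes; origin at the centre of its underside; to be left alone
Things that resemble listed ones, but are neither listed nor needed, are in the scene too. What is shaped like the part that bears tin_mid but yellow is not meant.

How it is judged:
On the way, in this order (a step that is already met when the one before it is completed fails the run):
1. the tin stands clear to one side of the wide box while its lid is still shut ((y of tin_mid in the frame of capsule_box above 0.1 m or y of tin_mid in the frame of capsule_box below -0.1 m) and angle between tin_mid's own z axis and vertical below 0.1 rad and value of joint capsule_box_lid below 0.15 rad), for 0.2 s.
2. the lid of the wide box has gone over and leans back open (value of joint capsule_box_lid above 1.8 rad), for 0.2 s.
At the end, for the whole second after the job is handed in: the wide box's lid rests back on its stop (over 1.8 rad) without being touched; the tin stands upright on the worktop, its centre more than 100 mm to the left or right of the box's middle line (the box is 80 mm to each side, the tin's radius 29 mm); the smaller box is shut (value of joint capsule_box_lid above 1.8 rad and velocity of joint capsule_box_lid below 0.1 rad/s and (y of tin_mid in the frame of capsule_box above 0.1 m or y of tin_mid in the frame of capsule_box below -0.1 m) and angle between tin_mid's own z axis and vertical below 0.1 rad and height (world z) of tin_mid between 0.028 and 0.045 m and value of joint small_box_lid below 0.1 rad).
It fails at once if the tin was lifted (over 18 mm) or tipped (over 0.4 rad) (height (world z) of tin_mid above 0.054 m or angle between tin_mid's own z axis and vertical above 0.4 rad).
It fails at once if the lid was gripped or forced (over 25 N) (contact force between the fingers and capsule_box_lid above 25 N).
It fails at once if the lid was flung (over 5 rad/s) (velocity of joint capsule_box_lid above 5 rad/s).
It fails at once if the smaller box was opened (value of joint small_box_lid above 0.2 rad).
It fails at once if the sugar jar, cup, spice jar or shaker was moved (over 30 mm) (distance of any of sugar_jar, cup, spice_jar, pepper from where it was at the start of the episode above 0.03 m).
It also fails if it takes over 64 s, if anything falls off the work surface, if the arm or the gripper's body presses on something with over 40 N, if the wrist force passes 120 N, or if a joint passes its speed limit or range.

## Working session

There is one attempt and no reset: what is moved stays moved. The work goes in short steps, Python scripts to look and compute and a tool call to move; the robot and the scene stay as the last step left them, time stands still between calls to the robot, and variables do not carry over. Pictures are saved under pics/ and viewed, at most 10 in all, crops included, and the job is handed in when it is done.

Besides the shell and the picture viewer there is one more tool, called after ">>>" as name(argument=value, ...) on one line, values as JSON. jog_arm: Moves the arm, as the interface text tells. Scaled input: -1 to 1 covers 0.15 m each way for a shift and 2 pi rad each way for a turn. Its arguments: {"type":"object","properties":{"plan":{"type":"array","items":{"type":"object","properties":{"offset":{"type":"array","items":{"type":"number","minimum":-1,"maximum":1}},"twist":{"type":"array","items":{"type":"number","minimum":-1,"maximum":1}},"fingers":{"type":"number"}}}},"newtons":{"type":"number"}},"required":["plan"]}

```bash
mkdir -p pics; python3 - <<'E'
from cell import *
import cv2,numpy as np
o=observe();print({k:np.round(v,3) for k,v in o.items()})
for c in("side","top"):
    cv2.imwrite(f"pics/{c}0.png",get_image(c)[:,:,::-1]);print(calibration(c))
    for t in("capsule_box_tab","capsule_box_hinge","tin_mid","capsule_box","small_box","sugar_jar","cup","spice_jar","pepper"):
        print(c,t,[(round(d["conf"],2),np.round(np.array(d["at"])*[420,560],1)) for d in landmark_of(t,c)[:3]])
E
```

```text
{'clock': np.float64(0.0), 'joints': array([ 1.202,  0.435,  0.025,  1.574, -0.012,  1.134, -0.075]), 'dq': array([ 0.   ,  0.001,  0.001, -0.003, -0.001, -0.   , -0.   ]), 'joint_efforts': array([-3.0000e-03, -6.6784e+01,  9.8400e-01, -3.1446e+01, -6.0000e-02,
        4.3000e-02,  0.0000e+00]), 'position': array([ 0.164, -0.603,  0.243]), 'ee_rot': array([-3.112e+00, -4.160e-01,  1.000e-03]), 'force': array([-0.152,  0.263,  0.036]), 'ft_torque': array([ 0.014, -0.002, -0.012]), 'gripper_force': np.float64(0.0), 'width': np.float64(1.0)}
{'fov_y': 50.424024628776586, 'cx': 280.62917519105025, 'cy': 209.29777463569022, 'position': array([ 0.42961418, -1.25174743,  0.664522  ]), 'attitude': array([-2.00313646,  0.11709248, -0.05937713])}
side capsule_box_tab [(0.84, array([221.4, 293.5]))]
side capsule_box_hinge [(0.7, array([222. , 333.3]))]
side tin_mid [(0.9, array([213.4, 286.7])), (0.89, array([279.3, 264.5])), (0.76, array([220.1, 251.4]))]
side capsule_box [(0.63, array([243.7, 315. ]))]
side small_box [(0.57, array([201.7, 296. ]))]
side sugar_jar [(0.7, array([182.9, 226.1]))
[... 267 characters left out ...]
13338, 'position': array([-0.24656561,  0.32958879,  1.63081821]), 'attitude': array([-1.6410224 ,  2.254972  , -0.60338127])}
top capsule_box_tab [(0.81, array([201. , 305.2]))]
top capsule_box_hinge [(0.69, array([169.9, 302.7])), (0.66, array([214.7, 229.8]))]
top tin_mid [(0.83, array([211.4, 271.1])), (0.77, array([219.7, 312.4])), (0.62, array([237.1, 287.5]))]
top capsule_box [(0.31, array([197.2, 304.6]))]
top small_box [(0.74, array([215. , 230.6]))]
top sugar_jar [(0.85, array([294.2, 174.2]))]
top cup [(0.68, array([169.1, 302.4])), (0.49, array([222.5, 403.2]))]
top spice_jar [(0.58, array([190.4, 348.3]))]
top pepper [(0.73, array([184.3, 257.2])), (0.63, array([218.6, 311.3]))]
```

```bash
python3 - <<'E'
import cv2
for c,(r0,r1,c0,c1) in {"side":(110,380,150,450),"top":(120,340,140,440)}.items():
    i=cv2.imread(f"pics/{c}0.png")[r0:r1,c0:c1]
    s=2.2 if c=="side" else 2.6
    i=cv2.resize(i,None,fx=s,fy=s,interpolation=cv2.INTER_CUBIC);print(i.shape);cv2.imwrite(f"pics/{c}0c.png",i)
E
```

```text
(594, 660, 3)
(572, 780, 3)
```

View pics/side0c.png

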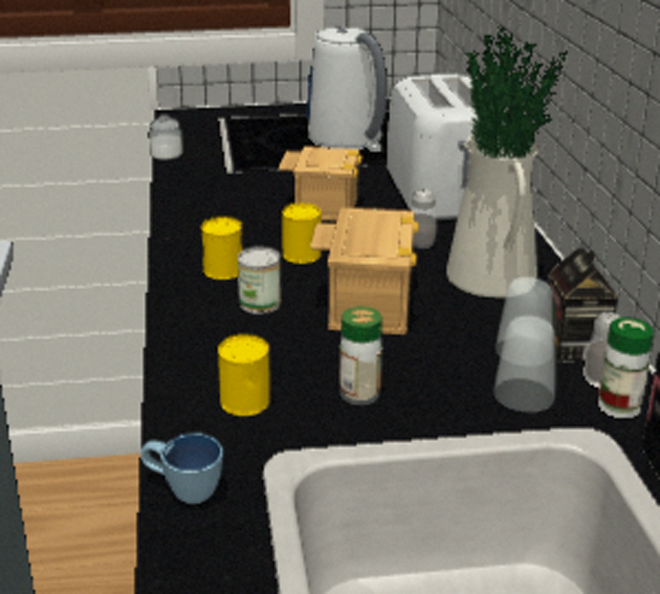

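View pics/top0c.png

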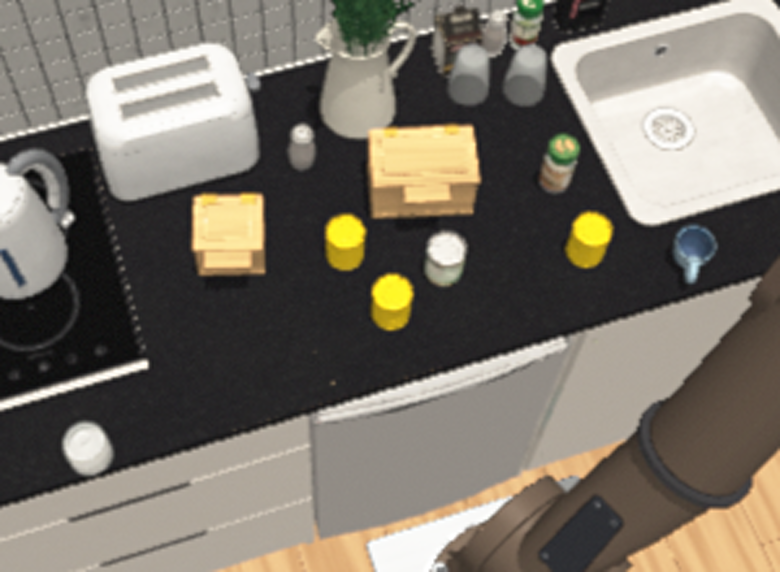

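The side crop shows the wide box at about full-frame (315,225), the white labelled tin at about (268,237), and yellow look-alikes around it. In the top view the white tin is at about (311,219), with yellow tins to its left at (272,212), nearer the robot at (291,236) and to its right at (366,212). The spice jar is at (355,183), to the right of the box.

```bash
cat > h.py <<'E'
from cell import *
import cv2,numpy as np
from scipy.spatial.transform import Rotation as R
from scipy.optimize import minimize
CAL={c:calibration(c) for c in("side","top")}
def F(c): return 210/np.tan(np.radians(CAL[c]["fov_y"]/2))
def Rm(c): return R.from_rotvec(CAL[c]["attitude"]).as_matrix()
def proj(P,c):
    q=(np.atleast_2d(P)-CAL[c]["position"])@Rm(c); return F(c)*q[:,:2]/q[:,2:]+[CAL[c]["cx"],CAL[c]["cy"]]
def ray(u,v,c): return Rm(c)@np.array([(u-CAL[c]["cx"])/F(c),(v-CAL[c]["cy"])/F(c),1])
def onplane(u,v,c,z):
    d=ray(u,v,c);p=CAL[c]["position"];return p+d*(z-p[2])/d[2]
def tri(us,ut):
    A=[];b=[]
    for u,c in((us,"side"),(ut,"top")):
        d=ray(*u,c);d/=np.linalg.norm(d);M=np.eye(3)-np.outer(d,d);A.append(M);b.append(M@CAL[c]["position"])
    return np.linalg.lstsq(np.vstack(A),np.hstack(b),rcond=None)[0]
E
python3 - <<'E'
from h import *
T=[]
for c in("side","top"):
    get_image(c)
    for d in regions_of("tin_mid",c):
        m=d["region"];v,u=np.nonzero(m)
        uv=((u.min()+u.max())/2,(v.min()+v.max())/2)
        col=np.median(get_image(c)[m],0)
        print(c,round(d["conf"],2),np.round(uv),col,np.round(onplane(*uv,c,.036),3))
print("tab",tri((293.5,221.4),(305.2,201)),"hinge",tri((333.3,222),(302.7,169.9)))
for n,us,ut,z in(("small",(296,201.7),(230.6,215),0),("sugar",(226.1,182.9),(174.2,294.2),0),("spice",(312.3,288.7),(348.3,190.4),0),("cup",(233.9,328.3),(403.2,222.5),0),("pepper",(340.5,217.2),(257.2,184.3),0)):
    print(n,np.round(onplane(*us,"side",z),3),np.round(onplane(*ut,"top",z),3))
ms={}
for c in("side","top"):
    L=regions_of("capsule_box",c)
    for d in L: print(c,d["conf"],np.round(np.array(d["box"])*[560,420,560,420]))
    tgt={"side":(315,228),"top":(303,190)}[c]
    L=[d for d in L if np.hypot((d["box"][0]+d["box"][2]/2)*560-tgt[0],(d["box"][1]+d["box"][3]/2)*420-tgt[1])<15]
    if L: ms[c]=L[0]["region"]
def pts(x,y,a):
    B=[(sx*.05,sy*.08,z) for sx in(-1,1) for sy in(-1,1) for z in(0,.102)]
    Tb=[(X,sy*.035,z) for X in(-.08,-.05) for sy in(-1,1) for z in(.09,.099)]
    r=R.from_rotvec([0,0,a]);return r.apply(B)+[x,y,0],r.apply(Tb)+[x,y,0]
def cost(p):
    s=0
    for c,m in ms.items():
        q=np.zeros((1680,2240),np.uint8)
        for P in pts(*p): cv2.fillConvexPoly(q,cv2.convexHull(np.round((proj(P,c)+.5)*4).astype(np.int32)),1)
        q=cv2.resize(q.astype(np.float32),(560,420),interpolation=cv2.INTER_AREA)
        s+=np.abs(q-m).sum()/m.sum()
    return s
h=tri((333.3,222),(302.7,169.9));t=tri((293.5,221.4),(305.2,201))
a=np.arctan2(*(h-t)[1::-1]);x0=[*((h+t)/2)[:2],a];print(x0)
best=min((minimize(cost,[x0[0],x0[1],aa],method="Nelder-Mead",options=dict(initial_simplex=np.array([x0[0],x0[1],aa])+np.array([[0,0,0],[.02,0,0],[0,.02,0],[0,0,.15]]))) for aa in(a,0,.3,-.3)),key=lambda r:r.fun)
print(best.x,best.fun,list(ms))
E
```

```text
side 0.91 [260. 280.] [176. 145.   0.] [ 0.475 -0.319  0.036]
side 0.61 [268. 237.] [143. 146. 123.] [ 0.511 -0.095  0.036]
side 0.58 [250. 222.] [176. 145.   0.] [0.466 0.011 0.036]
top 0.81 [291. 236.] [253.5 235.5  37. ] [0.464 0.009 0.036]
top 0.73 [272. 213.] [233.5 195.   34. ] [0.583 0.046 0.036]
top 0.65 [312. 219.] [192. 189. 171.] [ 0.51  -0.093  0.036]
tab [ 0.58343089 -0.08745014  0.07498592] hinge [ 0.70432836 -0.12367569  0.08968313]
small [0.642 0.228 0.   ] [ 0.645  0.206 -0.   ]
sugar [0.387 0.452 0.   ] [0.385 0.494 0.   ]
spice [ 0.607 -0.319  0.   ] [ 0.608 -0.299  0.   ]
cup [ 0.405 -0.447  0.   ] [ 0.398 -0.453  0.   ]
pepper [0.774 0.079 0.   ] [0.754 0.059 0.   ]
side 0.74 [290. 203.  51.  61.]
side 0.41 [276. 174.  38.  37.]
top 0.57 [282. 165.  44.  36.]
[np.float64(0.6438796283863674), np.float64(-0.1055629183677825), np.float64(-0.29112519053508173)]
[ 0.66167879 -0.10447327 -0.26690095] 0.19722498964356755 ['side', 'top']
```

>>> jog_arm(plan=[{"offset": [0.25,-0.22,0],"twist": [0,0,0],"fingers": 1},{"offset": [0.5,-0.44,0],"twist": [0,0,0],"fingers": 1},{"offset": [0.75,-0.66,0],"twist": [0,0,0],"fingers": 1},{"offset": [1,-0.88,0],"twist": [0,0,0],"fingers": 1},{"offset": [1,-0.88,0],"twist": [0,0,0],"fingers": 1}])

```text
clock: 2.22
position: [0.2771, -0.4331, 0.2441]
ee_rot: [-3.112, -0.426, -0.002]
force: [-0.2, -1.2, 0.2]
width: 1.001
gripper_force: 0.0
```

>>> jog_arm(plan=[{"offset": [0.25,-0.22,0],"twist": [0,0,0.02],"fingers": 1},{"offset": [0.5,-0.44,0],"twist": [0,0,0.04],"fingers": 1},{"offset": [0.75,-0.66,0],"twist": [0,0,0.065],"fingers": 1},{"offset": [1,-0.88,0],"twist": [0,0,0.085],"fingers": 1},{"offset": [1,-0.88,0],"twist": [0,0,0.085],"fingers": 1}])

```text
clock: 2.85
position: [0.3864, -0.267, 0.244]
ee_rot: [-3.114, 0.414, -0.002]
force: [-0.1, -1.0, 0.2]
width: 1.001
gripper_force: 0.0
```

```bash
cat >> h.py <<'E'
BX=np.array([.662,-.104,0]);BY=-.267
def plan(boxp,pitch=0,yawoff=0):
    """offset/twist to bring TCP to box-frame point; pitch = tilt of tool z from down towards box +x"""
    o=observe();Rc=R.from_rotvec(o["ee_rot"])
    B=R.from_rotvec([0,0,BY]);p=B.apply(boxp)+BX
    zt=np.array([np.sin(pitch),0,-np.cos(pitch)]);yt=np.array([0,-1,0]);xt=np.cross(yt,zt)
    Rt=B*R.from_matrix(np.c_[xt,yt,zt])
    print("box-frame TCP",np.round(B.inv().apply(o["position"]-BX),4),"t",round(float(o["clock"]),2),"f",np.round(o["force"],2),"q",np.round(o["joints"],2))
    print("offset",np.round(Rc.inv().apply(p-o["position"])/.15,3),"twist",np.round((Rc.inv()*Rt).as_rotvec()/2/np.pi,4))
E
python3 -c "
from h import *
plan([-.143,-.030,.2])"
```

```text
box-frame TCP [-0.2228 -0.23    0.244 ] t 2.85 f [-0.14 -1.04  0.23] q [ 0.58  0.19 -0.1   1.93  0.02  1.02 -1.37]
offset [ 0.535 -1.331  0.295] twist [-0.0001 -0.0002  0.0004]
```

>>> jog_arm(plan=[{"offset": [0.15,-0.33,0],"twist": [0,0,0],"fingers": 1},{"offset": [0.3,-0.66,0],"twist": [0,0,0],"fingers": 1},{"offset": [0.53,-1,0],"twist": [0,0,0],"fingers": 1},{"offset": [0.53,-1,0],"twist": [0,0,0],"fingers": 1}])

```text
clock: 3.35
position: [0.5036, -0.1436, 0.2436]
ee_rot: [-3.113, 0.41, -0.002]
force: [0.2, -1.4, 0.4]
width: 1.003
gripper_force: 0.0
```

>>> jog_arm(plan=[{"offset": [0,-0.33,0.15],"twist": [0,0,0],"fingers": 1},{"offset": [0,-0.33,0.5],"twist": [0,0,0],"fingers": 1},{"offset": [0,-0.33,0.75],"twist": [0,0,0],"fingers": 1},{"offset": [0,-0.33,0.75],"twist": [0,0,0],"fingers": 1}])

```text
clock: 3.85
position: [0.5114, -0.1004, 0.129]
ee_rot: [3.112, -0.422, -0.009]
force: [-0.1, -0.5, 1.0]
width: 0.997
gripper_force: 0.0
```

```bash
python3 - <<'E'
from h import *
i=[]
for c,(r0,c0) in {"side":(170,220),"top":(140,230)}.items():
    im=get_image(c)[r0:r0+120,c0:c0+130,::-1]; i.append(cv2.resize(im,None,fx=3,fy=3,interpolation=cv2.INTER_CUBIC))
cv2.imwrite("pics/p1.png",np.hstack(i))
plan([-.143,-.030,.042])
E
```

```text
box-frame TCP [-0.1438 -0.0351  0.1321] t 3.95 f [0.2  0.93 0.11] q [ 0.24  0.41 -0.2   1.94  0.11  0.8  -1.86]
offset [ 0.005 -0.034  0.601] twist [ 0.0001 -0.0001 -0.0005]
```

View pics/p1.png

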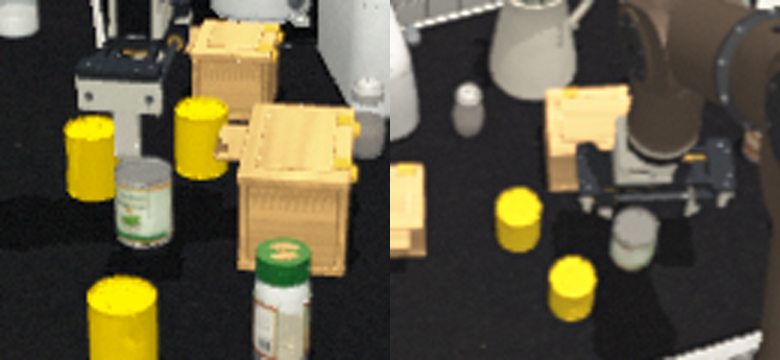

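The picture shows the open fingers straddling the tin: in the top half they are at about crop columns 587 and 690, with the tin between them at 633. The measured tin position leaves about 17 mm clear on each side, so I go down.

>>> jog_arm(plan=[{"offset": [-0.03,-0.03,0.15],"twist": [0,0,0],"fingers": 1},{"offset": [-0.03,-0.03,0.3],"twist": [0,0,0],"fingers": 1},{"offset": [-0.03,-0.03,0.45],"twist": [0,0,0],"fingers": 1},{"offset": [-0.03,-0.03,0.58],"twist": [0,0,0],"fingers": 1},{"offset": [-0.03,-0.03,0.58],"twist": [0,0,0],"fingers": 1},{"offset": [-0.03,-0.03,0.58],"twist": [0,0,0],"fingers": 1}])

```text
clock: 4.7
position: [0.5119, -0.0933, 0.0459]
ee_rot: [3.113, -0.421, 0.004]
force: [0.2, -0.7, -0.1]
width: 0.997
gripper_force: 0.0
```

>>> jog_arm(plan=[{"offset": [0,0.05,0],"fingers": 1,"twist": [0,0,0]},{"offset": [0,0.1,0],"fingers": 1,"twist": [0,0,0]},{"offset": [0,0.14,0],"fingers": 1,"twist": [0,0,0]},{"offset": [0,0.18,0],"fingers": 1,"twist": [0,0,0]},{"offset": [0,0.23,0],"fingers": 1,"twist": [0,0,0]},{"offset": [0,0.28,0],"fingers": 1,"twist": [0,0,0]},{"offset": [0,0.33,0],"fingers": 1,"twist": [0,0,0]},{"offset": [0,0.38,0],"fingers": 1,"twist": [0,0,0]},{"offset": [0,0.43,0],"fingers": 1,"twist": [0,0,0]},{"offset": [0,0.48,0],"fingers": 1,"twist": [0,0,0]},{"offset": [0,0.53,0],"fingers": 1,"twist": [0,0,0]},{"offset": [0,0.58,0],"fingers": 1,"twist": [0,0,0]},{"offset": [0,0.63,0],"fingers": 1,"twist": [0,0,0]},{"offset": [0,0.68,0],"fingers": 1,"twist": [0,0,0]},{"offset": [0,0.73,0],"fingers": 1,"twist": [0,0,0]},{"offset": [0,0.77,0],"fingers": 1,"twist": [0,0,0]},{"offset": [0,0.8,0],"fingers": 1,"twist": [0,0,0]},{"offset": [0,0.83,0],"fingers": 1,"twist": [0,0,0]},{"offset": [0,0.83,0],"fingers": 1,"twist": [0,0,0]},{"offset": [0,0.83,0],"fingers": 1,"twist": [0,0,0]}])

```text
clock: 7.2
position: [0.4776, -0.2129, 0.0442]
ee_rot: [3.113, -0.42, -0.0]
force: [0.7, -0.4, -0.4]
width: 1.0
gripper_force: 0.0
```

```bash
python3 - <<'E'
from h import *
i=[]
for c,(r0,c0) in {"side":(170,220),"top":(140,250)}.items():
    im=get_image(c)[r0:r0+120,c0:c0+130,::-1]; i.append(cv2.resize(im,None,fx=3,fy=3,interpolation=cv2.INTER_CUBIC))
    for d in regions_of("tin_mid",c):
        v,u=np.nonzero(d["region"]); uv=((u.min()+u.max())/2,(v.min()+v.max())/2); P=onplane(*uv,c,.036)
        print(c,round(d["conf"],2),np.round(uv),np.round(R.from_rotvec([0,0,-BY]).apply(P-BX),3))
cv2.imwrite("pics/p2.png",np.hstack(i))
plan([-.143,-.15,.2])
E
```

```text
side 0.95 [286. 216.] [-0.114  0.117  0.036]
side 0.79 [260. 281.] [-0.123 -0.259  0.036]
side 0.64 [264. 254.] [-0.141 -0.129  0.036]
side 0.61 [224. 172.] [-0.424  0.492  0.036]
top 0.84 [272. 213.] [-0.116  0.124  0.036]
top 0.78 [290. 236.] [-0.221  0.061  0.036]
top 0.46 [339. 222.] [-0.17  -0.138  0.036]
box-frame TCP [-0.1491 -0.1535  0.0442] t 7.4 f [-0.71  0.04  0.14] q [ 0.46  0.54 -0.19  2.01  0.17  0.61 -1.68]
offset [ 0.041 -0.023 -1.039] twist [ 0.      0.     -0.0002]
```

View pics/p2.png

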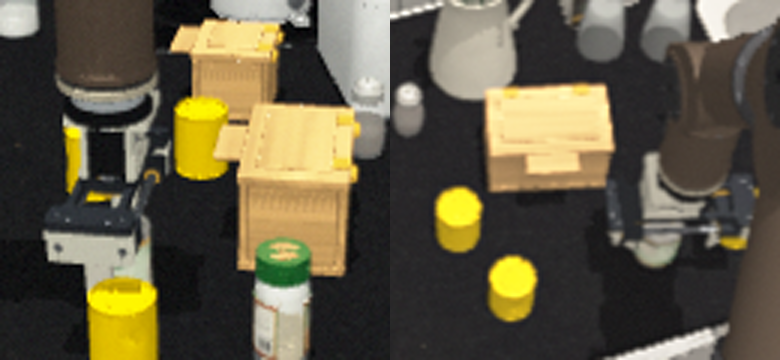

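The tin stands upright at box-frame y of about -0.135 (side view 264,254), the box is shut and the other things are untouched. Next I back off and rise.

>>> jog_arm(plan=[{"offset": [0,-0.05,0],"twist": [0,0,0],"fingers": 1},{"offset": [0,-0.1,0],"twist": [0,0,0],"fingers": 1},{"offset": [0,-0.11,-0.2],"twist": [0,0,0],"fingers": 1},{"offset": [0,-0.11,-0.5],"twist": [0,0,0],"fingers": 1},{"offset": [0,-0.11,-0.8],"twist": [0,0,0],"fingers": 1},{"offset": [-0.2,-0.3,-1],"twist": [0,0,0],"fingers": -1},{"offset": [-0.3,-0.6,-1],"twist": [0,0,0],"fingers": -1},{"offset": [-0.4,-1,-1],"twist": [0,0,0],"fingers": -1},{"offset": [-0.4,-1,-1],"twist": [0,0,0],"fingers": -1}])

```text
clock: 8.52
position: [0.4597, -0.0467, 0.1947]
ee_rot: [-3.113, 0.406, -0.001]
force: [-0.5, 0.2, 0.6]
width: 0.613
gripper_force: 0.0
```

```bash
python3 - <<'E'
from h import *
plan([-.18,0,.16],np.pi/4)
def tcp(th):
    H=np.array([.05,.092]);k=lambda v:np.array([v[0]*np.cos(th)+v[1]*np.sin(th),-v[0]*np.sin(th)+v[1]*np.cos(th)])
    d=np.array([1,-1])/2**.5;n=np.array([1,1])/2**.5
    C=H+k(np.array([-.13,-.002]))+.017*(d if th<np.pi/4 else np.array([np.cos(th),-np.sin(th)]))
    return C-.0095*n-.017*d
s=np.array([-.125,.078]);
for th in np.arange(0,1.81,.1):
    t=tcp(th);D=(t-s)/.15/2**.5;print(round(th,2),np.round(t,4),"off x,z",np.round([D[0]+D[1],D[0]-D[1]],3))
E
```

```text
box-frame TCP [-0.2103  0.0019  0.1947] t 8.53 f [-0.45  0.21  0.64] q [ 0.25  0.25 -0.31  2.    0.09  0.91 -1.94]
offset [0.202 0.015 0.231] twist [-0.0007  0.1249  0.001 ]
0.0 [-0.0867  0.0833] off x,z [0.205 0.156]
0.1 [-0.0863  0.0963] off x,z [0.269 0.096]
0.2 [-0.0845  0.1091] off x,z [0.338 0.044]
0.3 [-0.0815  0.1218] off x,z [ 0.411 -0.001]
0.4 [-0.0772  0.1341] off x,z [ 0.489 -0.039]
0.5 [-0.0718  0.1459] off x,z [ 0.571 -0.069]
0.6 [-0.0651  0.157 ] off x,z [ 0.655 -0.09 ]
0.7 [-0.0574  0.1675] off x,z [ 0.74  -0.103]
0.8 [-0.0489  0.177 ] off x,z [ 0.825 -0.108]
0.9 [-0.0405  0.1846] off x,z [ 0.901 -0.104]
1.0 [-0.0315  0.1913] off x,z [ 0.975 -0.093]
1.1 [-0.0218  0.1971] off x,z [ 1.048 -0.075]
1.2 [-0.0115  0.2019] off x,z [ 1.119 -0.049]
1.3 [-0.0009  0.2057] off x,z [ 1.187 -0.017]
1.4 [0.0101 0.2083] off x,z [1.251 0.022]
1.5 [0.0213 0.2099] off x,z [1.311 0.068]
1.6 [0.0326 0.2103] off x,z [1.366 0.119]
1.7 [0.0438 0.2096] off x,z [1.416 0.175]
1.8 [0.055  0.2078] off x,z [1.46  0.237]
```

>>> jog_arm(plan=[{"offset": [0.04,0,0.03],"twist": [0,0.025,0],"fingers": -1},{"offset": [0.08,0,0.08],"twist": [0,0.05,0],"fingers": -1},{"offset": [0.12,0,0.13],"twist": [0,0.075,0],"fingers": -1},{"offset": [0.16,0.01,0.18],"twist": [0,0.1,0],"fingers": -1},{"offset": [0.2,0.015,0.23],"twist": [0,0.125,0],"fingers": -1},{"offset": [0.2,0.015,0.23],"twist": [0,0.125,0],"fingers": -1},{"offset": [0.2,0.015,0.23],"twist": [0,0.125,0],"fingers": -1}])

```text
clock: 9.4
position: [0.4943, -0.0773, 0.1799]
ee_rot: [2.892, -0.397, 0.756]
force: [0.9, 0.1, -0.4]
width: 0.005
gripper_force: 0.0
```

```bash
python3 -c "
from h import *
plan([-.125,0,.078],np.pi/4)"
```

```text
box-frame TCP [-0.1688 -0.0185  0.1799] t 9.4 f [ 0.91  0.15 -0.36] q [-0.7   0.11  0.64  2.41  0.74  0.23 -2.61]
offset [-0.082 -0.166  0.726] twist [0.0089 0.0424 0.0027]
```

```bash
cat > fk.py <<'E'
from h import *
from scipy.optimize import least_squares
import itertools
D=[([1.202,.435,.025,1.574,-.012,1.134,-.075],[.164,-.603,.243],[-3.112,-.416,.001]),
([.58,.19,-.1,1.93,.02,1.02,-1.37],[.3864,-.267,.244],[-3.114,.414,-.002]),
([.46,.54,-.19,2.01,.17,.61,-1.68],[.4776,-.2129,.0442],[3.113,-.42,0]),
([.25,.25,-.31,2.0,.09,.91,-1.94],[.4597,-.0467,.1947],[-3.113,.406,-.001])]
o=observe();D.append((list(o["joints"]),list(o["position"]),list(o["ee_rot"])))
def fk(q,p,s):
    z=lambda a:R.from_rotvec([0,0,a]);y=lambda a:R.from_rotvec([0,a,0])
    r=z(s[0]*q[0]+p[4]);P=np.array([p[6],p[7],p[0]])
    r=r*y(q[1]);P=P+r.apply([p[8],0,p[1]]);r=r*z(s[1]*q[2])*y(q[3]);P=P+r.apply([p[9],0,p[2]])
    r=r*z(s[2]*q[4])*y(q[5]);P=P+r.apply([p[10],0,p[3]]);return P,r*z(s[3]*q[6]+p[5])
def res(p,s):
    e=[]
    for q,x,w in D:
        P,r=fk(q,p,s);e+=list((P-x)*5)+list((r.inv()*R.from_rotvec(w)).as_rotvec())
    return np.r_[e,np.array(p[6:])*.02]
best=None
for s in itertools.product((1,-1),repeat=4):
  for p5 in(0,1.57,3.14,-1.57):
    f=least_squares(res,[.3,.57,.42,.4,0,p5,0,0,0,0,0],args=(s,))
    if best is None or f.cost<best[0]: best=(f.cost,s,f.x)
if __name__=="__main__": print(best[0],best[1],np.round(best[2],3),np.round(np.array(res(best[2],best[1]))[:30].reshape(5,6),3))
lo=np.array([-2.62,-.44,-1.27,.08,-1.32,.12,-2.74])+.03;hi=np.array([2.62,2.09,1.32,2.57,4.46,2,2.74])-.03
def ik(boxp,Rt,q0):
    B=R.from_rotvec([0,0,BY]);x=B.apply(boxp)+BX;Rt=B*Rt
    def e(q):
        P,r=fk(q,best[2],best[1]);return np.r_[(P-x)*5,(r.inv()*Rt).as_rotvec()]
    f=least_squares(e,np.clip(q0,lo+1e-3,hi-1e-3),bounds=(lo,hi));return f.cost,f.x
def Rtool(t,flip=0):
    zt=np.array([np.sin(t),0,-np.cos(t)]);yt=np.array([0,-1,0]);return R.from_matrix(np.c_[np.cross(yt,zt),yt,zt])*R.from_rotvec([0,0,np.pi*flip])
E
cat > t.py <<'E'
from fk import *
print(best[0],best[1],np.round(best[2],3))
q0=observe()["joints"];rng=np.random.default_rng(0)
for t in(25,35,45,55):
  for flip in(0,1):
    for nm,bp in(("lift",[-.087,0,.083]),("top",[.044,0,.21])):
        s=[q0]+[rng.uniform(lo,hi) for _ in range(12)]
        c,q=min((ik(bp,Rtool(np.radians(t),flip),k) for k in s),key=lambda a:a[0]);print(t,flip,nm,round(c,6),np.round(q,2))
E
python3 t.py
```

```text
0.0008785068294246522 (-1, -1, -1, -1) [ 0.312  0.508  0.401  0.392 -0.051  1.52  -0.017 -0.021  0.014 -0.044
 -0.   ]
25 0 lift 0.0 [-0.42  0.45  0.53  2.26 -1.19  0.15 -0.66]
25 0 top 0.0 [-0.45  0.5   0.72  1.8  -0.55  0.57 -1.29]
25 1 lift 0.0 [ 0.08  0.4  -0.12  2.26  1.21  0.15  0.11]
25 1 top 0.0 [ 0.63  0.55 -0.89  1.79  0.9   0.73  0.59]
35 0 lift 0.0 [ 0.73  0.66 -1.08  2.41  1.96  0.79  2.56]
35 0 top 0.0 [-0.3   0.38  0.43  2.   -0.31  0.2  -1.51]
35 1 lift 0.0 [-0.46  0.45  0.52  2.42  3.4   0.29 -2.16]
35 1 top 0.0 [-0.19  0.37  0.28  2.    0.02  0.19  1.32]
45 0 lift 4.6e-05 [-0.96  0.93  1.29  2.54  3.89  0.87  0.25]
45 0 top 0.0 [-0.21  0.35  0.27  2.17  2.73  0.15  1.74]
45 1 lift 6.2e-05 [ 0.76  0.88 -1.24  2.54  2.18  1.21 -0.73]
45 1 top 0.0 [-0.47  0.4   0.61  2.17  3.67  0.16 -2.38]
55 0 lift 0.010046 [-1.05  1.04  1.29  2.54  3.73  0.85  0.22]
55 0 top 0.0 [-0.08  0.38  0.06  2.32  2.78  0.53  1.68]
55 1 lift 0.010304 [ 0.65  0.99 -1.24  2.54  2.2   1.45 -0.78]
55 1 top 0.0 [-0.3   0.4   0.35  2.32  2.98  0.5  -1.7 ]
```

```bash
cat > t2.py <<'E'
from fk import *
t=np.radians(25);q0=observe()["joints"]
for bp in([-.15,0,.15],[-.12,0,.1],[-.115,0,.065],[-.079,0,.065]):
    c,q=ik(bp,Rtool(t),q0);print(bp,round(c,6),np.round(q,2))
plan([-.15,0,.15],t)
d=np.array([np.sin(t),-np.cos(t)]);n=np.array([np.cos(t),np.sin(t)])
def tcp(th):
    k=lambda v:np.array([v[0]*np.cos(th)+v[1]*np.sin(th),-v[0]*np.sin(th)+v[1]*np.cos(th)])
    E=np.array([.05,.092])+k(np.array([-.13,-.002]))
    a=min if 0 else None
    C=E+.04*(d if th<np.pi/2-t else np.array([np.cos(th),-np.sin(th)]))
    return C-.0095*n-.017*d
s=tcp(0)
for th in np.arange(0,1.81,.15):
    D=(tcp(th)-s)/.15;print(round(th,2),np.round(tcp(th),3),"off x,z",np.round([D@n,D@d],3),np.round(ik([*tcp(th)[:1],0,tcp(th)[1]],Rtool(t),q0)[0],6))
E
python3 t2.py
```

```text
[-0.15, 0, 0.15] 1.5e-05 [-0.18  0.19  0.14  2.35  0.44  0.21 -2.3 ]
[-0.12, 0, 0.1] 0.000127 [-0.    0.33 -0.03  2.31  0.87  0.15 -2.71]
[-0.115, 0, 0.065] 0.002 [ 0.01  0.41 -0.04  2.27  0.87  0.15 -2.71]
[-0.079, 0, 0.065] 0.000803 [ 0.03  0.45 -0.05  2.21  0.89  0.15 -2.71]
box-frame TCP [-0.1688 -0.0185  0.1799] t 9.4 f [ 0.91  0.15 -0.36] q [-0.7   0.11  0.64  2.41  0.74  0.23 -2.61]
offset [ 0.011 -0.136  0.228] twist [ 0.0093 -0.0131  0.0011]
0.0 [-0.079  0.065] off x,z [0. 0.] 0.000791
0.15 [-0.078  0.085] off x,z [ 0.062 -0.114] 8.8e-05
0.3 [-0.074  0.104] off x,z [ 0.14  -0.218] 0.0
0.45 [-0.067  0.122] off x,z [ 0.233 -0.309] 0.0
0.6 [-0.057  0.139] off x,z [ 0.338 -0.385] 0.0
0.75 [-0.045  0.154] off x,z [ 0.454 -0.444] 0.0
0.9 [-0.031  0.168] off x,z [ 0.577 -0.486] 0.0
1.05 [-0.015  0.179] off x,z [ 0.705 -0.508] 0.0
1.2 [-0.     0.187] off x,z [ 0.817 -0.512] 0.0
1.35 [0.013 0.191] off x,z [ 0.906 -0.501] 0.0
1.5 [0.026 0.193] off x,z [ 0.993 -0.478] 0.0
1.65 [0.039 0.193] off x,z [ 1.075 -0.441] 0.0
1.8 [0.053 0.191] off x,z [ 1.151 -0.393] 0.0
```

```bash
python3 -c "
from h import *
plan([-.17,0,.21],0)"
```

```text
box-frame TCP [-0.1688 -0.0185  0.1799] t 9.4 f [ 0.91  0.15 -0.36] q [-0.7   0.11  0.64  2.41  0.74  0.23 -2.61]
offset [ 0.094 -0.112 -0.185] twist [ 0.0094 -0.0825 -0.0009]
```

>>> jog_arm(plan=[{"offset": [0.1,0,-0.1],"twist": [0,-0.03,0],"fingers": -1},{"offset": [0.2,0,-0.19],"twist": [0,-0.06,0],"fingers": -1},{"offset": [0.28,0,-0.19],"twist": [0,-0.09,0],"fingers": -1},{"offset": [0.28,0,-0.19],"twist": [0,-0.125,0],"fingers": -1},{"offset": [0.28,0,-0.19],"twist": [0,-0.125,0],"fingers": -1},{"offset": [0.28,0,-0.19],"twist": [0,-0.125,0],"fingers": -1}])

```text
clock: 10.15
position: [0.5175, -0.0821, 0.2229]
ee_rot: [3.061, -0.456, -0.43]
force: [-0.6, -0.0, 0.6]
width: 0.002
gripper_force: 0.0
```

```bash
python3 -c "
from h import *
plan([-.17,0,.21],0)"
```

```text
box-frame TCP [-0.1451 -0.017   0.2229] t 10.15 f [-0.56 -0.04  0.6 ] q [-0.17  0.46  0.34  1.65 -0.13  1.33 -1.66]
offset [-0.141 -0.114  0.122] twist [ 0.0086  0.0432 -0.0046]
```

>>> jog_arm(plan=[{"offset": [-0.07,-0.06,0.06],"twist": [0.004,0.022,-0.002],"fingers": -1},{"offset": [-0.14,-0.11,0.12],"twist": [0.009,0.043,-0.005],"fingers": -1},{"offset": [-0.14,-0.11,0.12],"twist": [0.009,0.043,-0.005],"fingers": -1}])

```text
clock: 10.52
position: [0.4928, -0.0576, 0.2124]
ee_rot: [-3.108, 0.41, -0.008]
force: [-0.1, 0.4, 0.2]
width: 0.002
gripper_force: 0.0
```

>>> jog_arm(plan=[{"offset": [0,0,0],"twist": [0,0,-0.028],"fingers": -1},{"offset": [0,0,0],"twist": [0,0,-0.056],"fingers": -1},{"offset": [0,0,0],"twist": [0,0,-0.084],"fingers": -1},{"offset": [0,0,0],"twist": [0,0,-0.112],"fingers": -1},{"offset": [0,0,0],"twist": [0,0,-0.14],"fingers": -1},{"offset": [0,0,0],"twist": [0,0,-0.168],"fingers": -1},{"offset": [0,0,0],"twist": [0,0,-0.196],"fingers": -1},{"offset": [0,0,0],"twist": [0,0,-0.224],"fingers": -1},{"offset": [0,0,0],"twist": [0,0,-0.25],"fingers": -1},{"offset": [0,0,0],"twist": [0,0,-0.25],"fingers": -1}])

```text
clock: 11.78
position: [0.4974, -0.0587, 0.2132]
ee_rot: [2.494, 1.909, 0.012]
force: [0.4, -0.8, 0.3]
width: 0.004
gripper_force: 0.0
```

>>> jog_arm(plan=[{"offset": [0,0,0],"twist": [0,0,-0.028],"fingers": -1},{"offset": [0,0,0],"twist": [0,0,-0.056],"fingers": -1},{"offset": [0,0,0],"twist": [0,0,-0.084],"fingers": -1},{"offset": [0,0,0],"twist": [0,0,-0.112],"fingers": -1},{"offset": [0,0,0],"twist": [0,0,-0.14],"fingers": -1},{"offset": [0,0,0],"twist": [0,0,-0.168],"fingers": -1},{"offset": [0,0,0],"twist": [0,0,-0.196],"fingers": -1},{"offset": [0,0,0],"twist": [0,0,-0.224],"fingers": -1},{"offset": [0,0,0],"twist": [0,0,-0.25],"fingers": -1},{"offset": [0,0,0],"twist": [0,0,-0.25],"fingers": -1}])

```text
clock: 13.02
position: [0.4972, -0.0586, 0.2129]
ee_rot: [0.419, 3.109, 0.008]
force: [-0.1, 0.4, -0.2]
width: 0.003
gripper_force: 0.0
```

```bash
python3 - <<'E'
import re
s=open('h.py').read()
s=s.replace('R.from_matrix(np.c_[xt,yt,zt])','R.from_matrix(np.c_[-xt,-yt,zt])');open('h.py','w').write(s)
s=open('t2.py').read().replace('Rtool(t)','Rtool(t,1)').replace('D@n','-D@n').replace('    a=min if 0 else None\n','');open('t2.py','w').write(s)
E
python3 t2.py
```

```text
[-0.15, 0, 0.15] 0.0 [ 0.26  0.28 -0.35  2.16  0.62  0.34  0.7 ]
[-0.12, 0, 0.1] 0.0 [ 0.01  0.39 -0.02  2.14  0.48  0.2   0.85]
[-0.115, 0, 0.065] 0.0 [ 0.09  0.47 -0.12  2.16  1.02  0.17  0.31]
[-0.079, 0, 0.065] 0.0 [-0.18  0.52  0.27  2.07 -0.44  0.15  1.75]
box-frame TCP [-0.1709  0.0003  0.2129] t 13.03 f [-0.06  0.36 -0.21] q [ 0.22  0.28 -0.25  1.9   0.08  0.97  1.23]
offset [-0.138 -0.004  0.42 ] twist [ 0.0008 -0.0688 -0.0003]
0.0 [-0.079  0.065] off x,z [0. 0.] 0.0
0.15 [-0.078  0.085] off x,z [-0.062 -0.114] 0.0
0.3 [-0.074  0.104] off x,z [-0.14  -0.218] 0.0
0.45 [-0.067  0.122] off x,z [-0.233 -0.309] 0.0
0.6 [-0.057  0.139] off x,z [-0.338 -0.385] 0.0
0.75 [-0.045  0.154] off x,z [-0.454 -0.444] 0.0
0.9 [-0.031  0.168] off x,z [-0.577 -0.486] 0.0
1.05 [-0.015  0.179] off x,z [-0.705 -0.508] 0.0
1.2 [-0.     0.187] off x,z [-0.817 -0.512] 0.0
1.35 [0.013 0.191] off x,z [-0.906 -0.501] 0.0
1.5 [0.026 0.193] off x,z [-0.993 -0.478] 0.0
1.65 [0.039 0.193] off x,z [-1.075 -0.441] 0.0
1.8 [0.053 0.191] off x,z [-1.151 -0.393] 0.0
```

>>> jog_arm(plan=[{"offset": [-0.03,0,0.1],"twist": [0,-0.02,0],"fingers": -1},{"offset": [-0.07,0,0.2],"twist": [0,-0.04,0],"fingers": -1},{"offset": [-0.11,0,0.32],"twist": [0,-0.055,0],"fingers": -1},{"offset": [-0.14,0,0.42],"twist": [0,-0.069,0],"fingers": -1},{"offset": [-0.14,0,0.42],"twist": [0,-0.069,0],"fingers": -1},{"offset": [-0.14,0,0.42],"twist": [0,-0.069,0],"fingers": -1}])

```text
clock: 13.78
position: [0.5184, -0.0634, 0.1506]
ee_rot: [0.359, 2.684, -0.071]
force: [0.3, -0.6, 1.1]
width: 0.006
gripper_force: 0.0
```

```bash
python3 - <<'E'
from h import *
i=[]
for c,(r0,c0) in {"side":(150,220),"top":(130,240)}.items():
    im=get_image(c)[r0:r0+120,c0:c0+130,::-1]; i.append(cv2.resize(im,None,fx=3,fy=3,interpolation=cv2.INTER_CUBIC))
cv2.imwrite("pics/p3.png",np.hstack(i))
plan([-.12,0,.065],np.radians(25))
E
```

```text
box-frame TCP [-0.1487  0.0008  0.1508] t 13.88 f [ 0.06 -0.35  0.11] q [-0.04  0.22 -0.03  2.3   0.6   0.25  0.68]
offset [ 0.069 -0.01   0.599] twist [ 0.0011  0.0002 -0.0002]
```

View pics/p3.png

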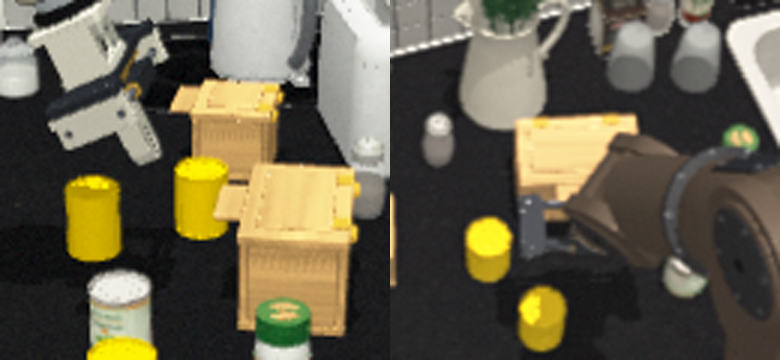

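The side half shows the closed fingers tilted forward in front of the tab, with the tip at about crop (150,160) and the tab's near front corner at about (217,217). The tin stands upright at (120,310).

>>> jog_arm(plan=[{"offset": [0.03,0,0.2],"twist": [0,0,0],"fingers": -1},{"offset": [0.05,0,0.4],"twist": [0,0,0],"fingers": -1},{"offset": [0.07,-0.01,0.6],"twist": [0,0,0],"fingers": -1},{"offset": [0.07,-0.01,0.6],"twist": [0,0,0],"fingers": -1},{"offset": [0.07,-0.01,0.6],"twist": [0,0,0],"fingers": -1}])

```text
clock: 14.5
position: [0.5464, -0.0732, 0.0637]
ee_rot: [0.361, 2.681, -0.072]
force: [0.0, 0.5, 0.0]
width: 0.007
gripper_force: 0.0
```

```bash
python3 - <<'E'
from h import *
B=R.from_rotvec([0,0,BY])
for y in(-.035,.035): print("side tab edge px, crop",(proj(B.apply([-.08,y,.09])+BX,"side")-[220,150])*3, (proj(B.apply([-.08,y,.09])+BX,"top")-[240,130])*3)
plan([-.079,0,.065],np.radians(25))
E
```

```text
side tab edge px, crop [[210.01991827 217.84348463]] [[217.23064639 201.28332133]]
side tab edge px, crop [[219.62705959 186.81056908]] [[164.3382915  203.15643498]]
box-frame TCP [-0.1196 -0.0008  0.0637] t 14.5 f [0.04 0.52 0.  ] q [ 0.02  0.43 -0.08  2.31  1.71  0.16 -0.42]
offset [-0.248  0.005  0.107] twist [ 0.001   0.0003 -0.0003]
```

>>> jog_arm(plan=[{"offset": [-0.07,0,0.03],"twist": [0,0,0],"fingers": -1},{"offset": [-0.14,0,0.06],"twist": [0,0,0],"fingers": -1},{"offset": [-0.19,0,0.08],"twist": [0,0,0],"fingers": -1},{"offset": [-0.24,0,0.1],"twist": [0,0,0],"fingers": -1},{"offset": [-0.28,0,0.12],"twist": [0,0,0],"fingers": -1},{"offset": [-0.28,0,0.12],"twist": [0,0,0],"fingers": -1},{"offset": [-0.31,0,0.06],"twist": [0,0,0],"fingers": -1},{"offset": [-0.34,0,0.01],"twist": [0,0,0],"fingers": -1},{"offset": [-0.38,0,-0.05],"twist": [0,0,0],"fingers": -1},{"offset": [-0.42,0,-0.1],"twist": [0,0,0],"fingers": -1},{"offset": [-0.42,0,-0.1],"twist": [0,0,0],"fingers": -1}])

```text
clock: 15.88
position: [0.5937, -0.0863, 0.1045]
ee_rot: [0.361, 2.683, -0.071]
force: [-3.3, 3.5, -0.7]
width: 0.006
gripper_force: 2.1
```

```bash
python3 - <<'E'
from h import *
i=[]
for c,(r0,c0) in {"side":(150,220),"top":(130,240)}.items():
    im=get_image(c)[r0:r0+120,c0:c0+130,::-1]; i.append(cv2.resize(im,None,fx=3,fy=3,interpolation=cv2.INTER_CUBIC))
cv2.imwrite("pics/p4.png",np.hstack(i))
plan([-.074+.005,0,.104],np.radians(25))
E
```

```text
box-frame TCP [-0.0707 -0.0009  0.104 ] t 15.97 f [-4.09  2.33 -0.13] q [ 0.22  0.42 -0.29  2.15  0.99  0.28  0.36]
offset [-0.01   0.006  0.005] twist [ 0.001  -0.0001 -0.0002]
```

View pics/p4.png

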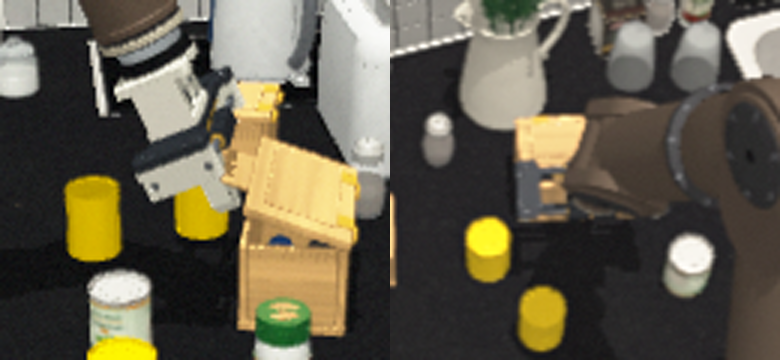

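The side half shows the lid raised about 0.35 rad on the fingertips, with about 5 N of force; the tin and the rest are undisturbed. I continue along the arc.

>>> jog_arm(plan=[{"offset": [-0.045,0,-0.047],"twist": [0,0,0],"fingers": -1},{"offset": [-0.093,0,-0.091],"twist": [0,0,0],"fingers": -1},{"offset": [-0.144,0,-0.13],"twist": [0,0,0],"fingers": -1},{"offset": [-0.2,0,-0.167],"twist": [0,0,0],"fingers": -1},{"offset": [-0.255,0,-0.2],"twist": [0,0,0],"fingers": -1},{"offset": [-0.315,0,-0.226],"twist": [0,0,0],"fingers": -1},{"offset": [-0.375,0,-0.25],"twist": [0,0,0],"fingers": -1},{"offset": [-0.437,0,-0.268],"twist": [0,0,0],"fingers": -1},{"offset": [-0.5,0,-0.28],"twist": [0,0,0],"fingers": -1},{"offset": [-0.565,0,-0.29],"twist": [0,0,0],"fingers": -1},{"offset": [-0.62,0,-0.293],"twist": [0,0,0],"fingers": -1},{"offset": [-0.677,0,-0.294],"twist": [0,0,0],"fingers": -1},{"offset": [-0.72,0,-0.29],"twist": [0,0,0],"fingers": -1},{"offset": [-0.766,0,-0.283],"twist": [0,0,0],"fingers": -1},{"offset": [-0.766,0,-0.283],"twist": [0,0,0],"fingers": -1}])

```text
clock: 17.85
position: [0.6775, -0.1085, 0.191]
ee_rot: [0.357, 2.683, -0.071]
force: [-0.2, -0.7, -0.6]
width: 0.006
gripper_force: 0.1
```

```bash
python3 - <<'E'
from h import *
i=[]
for c,(r0,c0) in {"side":(150,220),"top":(130,240)}.items():
    im=get_image(c)[r0:r0+120,c0:c0+130,::-1]; i.append(cv2.resize(im,None,fx=3,fy=3,interpolation=cv2.INTER_CUBIC))
cv2.imwrite("pics/p5.png",np.hstack(i))
plan([.039+.005,0,.193],np.radians(25))
E
```

```text
box-frame TCP [ 0.0154 -0.0002  0.1907] t 17.95 f [-1.27 -0.03  0.37] q [ 0.44  0.44 -0.54  1.86  0.67  0.56  0.78]
offset [-0.179  0.001  0.067] twist [ 0.0011 -0.      0.0002]
```

View pics/p5.png

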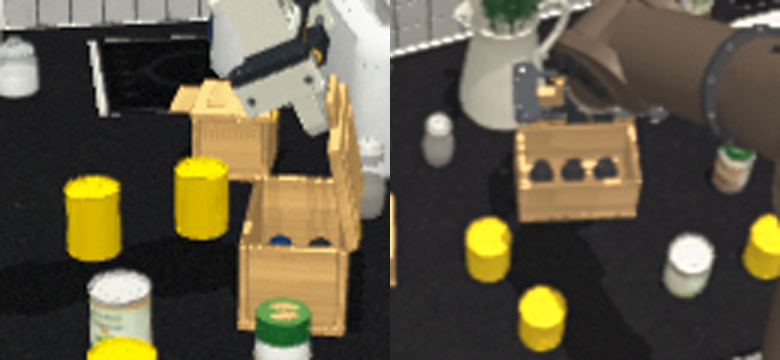

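The lid stands nearly upright, about 1.4 rad, with the capsules visible. I push it gently past the balance point.

>>> jog_arm(plan=[{"offset": [-0.04,0,0.015],"twist": [0,0,0],"fingers": -1},{"offset": [-0.08,0,0.03],"twist": [0,0,0],"fingers": -1},{"offset": [-0.12,0,0.045],"twist": [0,0,0],"fingers": -1},{"offset": [-0.16,0,0.06],"twist": [0,0,0],"fingers": -1},{"offset": [-0.2,0,0.08],"twist": [0,0,0],"fingers": -1},{"offset": [-0.24,0,0.1],"twist": [0,0,0],"fingers": -1},{"offset": [-0.27,0,0.12],"twist": [0,0,0],"fingers": -1},{"offset": [-0.27,0,0.12],"twist": [0,0,0],"fingers": -1},{"offset": [-0.27,0,0.12],"twist": [0,0,0],"fingers": -1},{"offset": [-0.2,0,0.08],"twist": [0,0,0],"fingers": -1},{"offset": [0.1,0,-0.1],"twist": [0,0,0],"fingers": -1},{"offset": [0.3,0,-0.3],"twist": [0,0,0],"fingers": -1},{"offset": [0.5,0,-0.4],"twist": [0,0,0],"fingers": -1},{"offset": [0.5,0,-0.4],"twist": [0,0,0],"fingers": -1},{"offset": [0.5,0,-0.4],"twist": [0,0,0],"fingers": -1},{"offset": [0.5,0,-0.4],"twist": [0,0,0],"fingers": -1},{"offset": [0.5,0,-0.4],"twist": [0,0,0],"fingers": -1}])

```text
clock: 20.08
position: [0.5871, -0.0843, 0.2133]
ee_rot: [0.357, 2.684, -0.071]
force: [-0.6, -0.3, 0.6]
width: 0.005
gripper_force: 0.0
```

```bash
python3 - <<'E'
from h import *
i=[]
for c,(r0,c0) in {"side":(150,220),"top":(130,240)}.items():
    im=get_image(c)[r0:r0+120,c0:c0+130,::-1]; i.append(cv2.resize(im,None,fx=3,fy=3,interpolation=cv2.INTER_CUBIC))
cv2.imwrite("pics/p6.png",np.hstack(i))
plan([-.1,0,.25],0)
E
```

```text
box-frame TCP [-0.0776 -0.0007  0.2133] t 20.18 f [-0.17 -0.27 -0.59] q [ 0.49  0.28 -0.6   2.04  0.6   0.52  0.77]
offset [ 0.032  0.007 -0.285] twist [0.001  0.0694 0.0004]
```

View pics/p6.png

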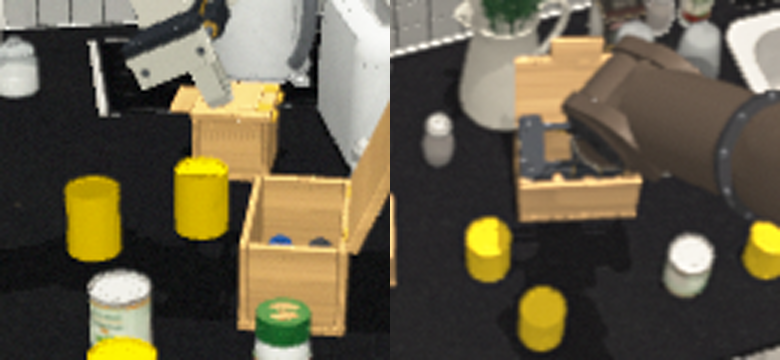

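The lid leans back on its stop with the fingers clear of it, the tin stands upright to the side, and the small box is shut. I hand in the job.

```bash
python3 -c "
from cell import *
print(sign_off())"
```

```text
the job is handed in; nothing more can be done
None
```

The wide box is open with its lid leaning back untouched, the tin stands upright about 135 mm to the right of the box's middle line, and nothing else appears moved in the last pictures; I handed the job in at about 20 s, and the hand-in returned no verdict.

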